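Tip the drained tube racks back onto their bases

ROBOT

A 7-joint arm with a two-finger parallel gripper is mounted at the origin on the work surface. World frame = base frame: x ahead of the robot, y to its left, z up, the work surface at z = 0. Lengths are in m, angles in rad, forces in N, time in s.
With the tool pointing down it reaches from about 0.4 to 0.85 m from the base axis. Payload 10.4 kg.
Tool frame: the origin (TCP) lies midway between the tips of the shut fingers; the grasp point (between the pads) lies 19 mm behind it; z points along the fingers, y is the direction in which the jaws open and shut (so a half turn about z gives the same grasp; the last joint's range is limited). The gripper opens to 85 mm and grips with 20 to 120 N. Pads are 22 mm wide; open, the fingers measure 114 mm over their backs; the gripper's body (76 mm by 85 mm) begins 54 mm behind the grasp point. The pads swing forward as they close: fully open they stand 13 mm farther back than shut.
Start: joints at [-1.125, 0.332, -0.065, 1.46, 0.022, 1.35, -0.088], TCP at [0.282, 0.558, 0.231] pointing down, gripper open.
Joint ranges: [-2.6, 2.6], [-0.5, 2.12], [-1.47, 1.34], [0.16, 2.42], [-1.27, 4.41], [0.06, 2.06], [-2.6, 2.6]. Speed limits (rad/s): [2.22, 2.22, 2.79, 2.79, 3.14, 3.14, 3.14].

INTERFACE

Orientations are given as a unit quaternion [x, y, z, w].
In Python, from workcell import get_obs, camera, calibration, hand_in gives the robot as it stands.
- The arm moves only by the shell command python3 -m handwheel 'ROWS' [FORCE]. ROWS is JSON, a list of rows, each an object with "jaw": the finger opening in mm, from 0 to 85.4; "delta_pos": the shift along the tool's x, y, z scaled (see below), a list of three; "turn": the turn about the tool's z scaled (see below). In form: [{"jaw": jaw, "delta_pos": [tx, ty, tz], "turn": turn}, ...]. A call has 1 to 10 rows; each row is the pose to reach, as a shift and turn from the pose commanded when the call began, along the tool's axes at that moment, turning the shorter way round; what a row does not reach only later rows make up. The controller multiplies each number of a shift by 1 m and each number of a turn by pi rad. A row lasts 1/12 s, in which the tool goes at most 41.7 mm and 7.16 degrees, less where a joint would pass 70% of its speed; a pose out of reach is approached as far as the arm can. A call with a number of a shift or a turn outside -1 to 1 is refused whole. A call with a gripper value outside its range is refused whole. The fingers move at their own pace and stop on an object; FORCE is the grip in N (left out, the last holds). Time passes only in rows, so rows that repeat a pose let the fingers close. It gives the time, the measured TCP pose, the force and the opening at its end, in the units of the state.
- get_obs(): the state, without advancing time (a new reading comes with each control period).
- camera(name): name is "scene" or "top" or "wrist"; returns the picture (420x560x3 uint8, red, green, blue); there is no depth.
- calibration(name): a dict with "mtx" (3x3 intrinsics, pixels), "dist_coeffs" ([k1, k2, p1, p2, k3] as OpenCV has them; the pictures are not rectified), "rvec" (rotation vector, rad) and "tvec" (3), from world to camera coordinates, as OpenCV has them. Camera axes: x right, y down, z forward; pixel columns grow to the right and rows downward; lengths in m; the calibration is good to about 2 mm. A picture is of the moment at which its call begins: read the wrist's pose just before it. calibration takes no time and is no camera call; for the wrist camera it gives the pose at the moment of the call.
- hand_in(): hands the job in, once; it reports no verdict.
The state is a dict: "clock": time; "joint_pos": joint angles; "joint_velocities": joint speeds; "tau": joint torques, N m; "position": TCP position; "ee_rot": TCP orientation; "ft_force": force on the tool from outside, world axes, zero at the start; "torque": the same for the moment, N m; "grip_width": opening from 0.0 (shut) to 1.0 (fully open).
Only numpy, scipy, OpenCV 4.12 (cv2) and the standard library are available. Lean on these libraries where they do the work, as an engineer would, in place of code of your own. Each camera call takes 0.05 s, during which the arm holds its last target.

TASK

Two empty microtube racks were left on their long sides to drain. Push each one over with the fingertips, roughly where it is, so that it stands on its solid base with the holes facing up, ready for tubes. Only push: do not lift or carry a rack, do not roll it over the wrong way, and leave the dropper bottles and the pipette-tip box as they are.

Things in the scene. Friction and masses are not known exactly. Their poses are not given: they have to be found in the camera images.
- rack_large: large white plastic microtube rack, 45 mm high, 100 wide, 190 long when upright, about 220 g. Starts on a long side, any heading: own z up (100 mm tall), y along its length, open grid face (5 x 11 11 mm holes, 12 mm plain rim) to -x, solid 8 mm base plate to +x, open sides, a middle grid nearer the grid face. Origin: on the bench, centre of that box's underside. Upright, its -x axis points straight up.
- rack_large_foot (a point): middle of the large rack's lower base edge, on the bench, 22.5 mm from the origin along the rack's +x. Pushed on the grid face near the top, towards +x, the rack turns over this edge, passes balance within 30 degrees and drops onto its base; pushed low it slides. The edge stays on the bench throughout.
- rack_small: small white plastic microtube rack, 40 mm high, 85 wide, 125 long when upright, about 150 g. Starts on a long side, any heading: own z up (85 mm tall), y along its length, open grid face (4 x 7 11 mm holes, 12 mm plain rim) to -x, solid 8 mm base plate to +x, open sides, a middle grid nearer the grid face. Origin: on the bench, centre of that box's underside. Upright, its -x axis points straight up.
- rack_small_foot (a point): middle of the small rack's lower base edge, on the bench, 20 mm from the origin along the rack's +x. Pushed on the grid face near the top, towards +x, the rack turns over this edge, passes balance within 30 degrees and drops onto its base; pushed low it slides. The edge stays on the bench throughout.
- dropper_a: bystander: amber dropper bottle with a black rubber bulb, 29 mm across, 95 mm tall, standing between the racks, nearer the robot; origin at the centre of its underside, z up
- dropper_b: bystander: amber dropper bottle with a black rubber bulb, 29 mm across, 95 mm tall, standing between the racks, farther from the robot; origin at the centre of its underside, z up
- tip_box: bystander: closed grey pipette-tip box with a clear lid, 85 x 122 x 66 mm (x, y, z), at the far side; origin at the centre of its underside
Mind the look-alikes: they are no part of the job. What is shaped like the rack_small but red is not meant.

How it is judged:
At the end, for the whole second after the job is handed in: Both racks stand still on their solid bases on the bench, holes up (within 0.1 rad of level), each one's turning edge within 80 mm of where it was at the start; the bottles and the tip box are within 20 mm of where they were (angle between each of rack_large, rack_small's own x axis and vertical above 3.04 rad and height (world z) of each of rack_large_foot, rack_small_foot below 0.008 m and distance of each of rack_large_foot, rack_small_foot from where it was at the start of the episode below 0.08 m and linear speed of each of rack_large, rack_small below 0.02 m/s and angular speed of each of rack_large, rack_small below 0.1 rad/s and distance of each of dropper_a, dropper_b, tip_box from where it was at the start of the episode below 0.02 m); the robot touches nothing.
It fails at once if the large rack is lifted, or rolled over the wrong way (its lower base edge rises 30 mm off the bench) (height (world z) of rack_large_foot above 0.03 m).
It fails at once if the small rack is lifted, or rolled over the wrong way (its lower base edge rises 30 mm off the bench) (height (world z) of rack_small_foot above 0.03 m).
It fails at once if the near dropper bottle is disturbed (moved 20 mm or tipped) (distance of dropper_a from where it was at the start of the episode above 0.02 m or angle between dropper_a's own z axis and vertical above 0.3 rad).
It fails at once if the far dropper bottle is disturbed (moved 20 mm or tipped) (distance of dropper_b from where it was at the start of the episode above 0.02 m or angle between dropper_b's own z axis and vertical above 0.3 rad).
It fails at once if the tip box is disturbed (moved 20 mm or tipped) (distance of tip_box from where it was at the start of the episode above 0.02 m or angle between tip_box's own z axis and vertical above 0.3 rad).
It also fails if it takes over 54 s, if anything falls off the work surface, if the arm or the gripper's body presses on something with over 40 N, if the wrist force passes 120 N, or if a joint passes its speed limit or range.

## Working session

There is one attempt and no reset: what is moved stays moved. The work goes in short steps, Python scripts to look and compute and a shell command to move; the robot and the scene stay as the last step left them, time stands still between calls to the robot, and variables do not carry over. Pictures are saved under pics/ and viewed, and the job is handed in when it is done.

```bash
mkdir -p pics
python3 - <<'E'
from workcell import get_obs,camera,calibration
import cv2,json
o=get_obs();print(o['clock'],o['position'],o['ee_rot'],o['grip_width'])
for n in ['scene','top']:
    cv2.imwrite(f'pics/{n}0.png',camera(n)[:,:,::-1]); c=calibration(n);print(n,c)
E
```

```text
0.0 [0.28222273 0.55723345 0.23050654] [ 2.32272701e-01  9.72650436e-01 -7.05756800e-04 -1.52652397e-04] 1.0031038769910945
scene {'mtx': array([[436.23567686,   0.        , 278.90641526],
       [  0.        , 436.23567686, 200.5867614 ],
       [  0.        ,   0.        ,   1.        ]]), 'dist_coeffs': array([-0.09536526,  0.        ,  0.        ,  0.        ,  0.        ]), 'rvec': array([ 2.16486204,  0.65450049, -0.29995035]), 'tvec': array([-0.49602134, -0.11753219,  1.17538583])}
top {'mtx': array([[423.20888472,   0.        , 283.84054825],
       [  0.        , 423.20888472, 206.13658074],
       [  0.        ,   0.        ,   1.        ]]), 'dist_coeffs': array([-0.11958714,  0.        ,  0.        ,  0.        ,  0.        ]), 'rvec': array([ 2.10709902, -2.15228106,  0.19998306]), 'tvec': array([0.0455939 , 0.56556288, 0.85198755])}
```

View pics/scene0.png

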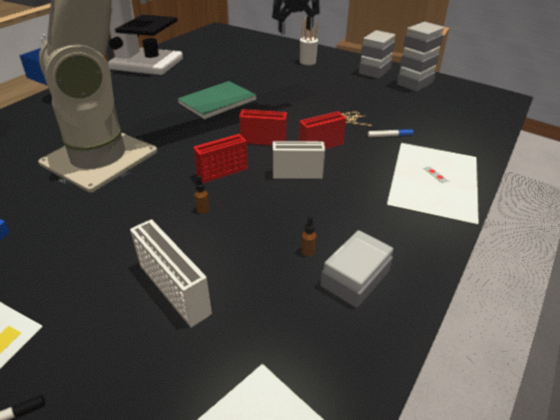

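View pics/top0.png

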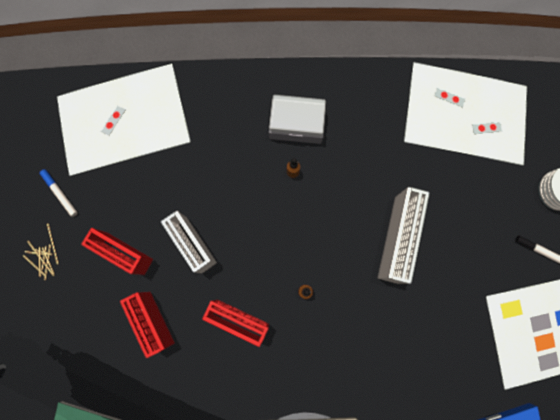

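```bash
cat > h.py <<'E'
import numpy as np,cv2
from workcell import calibration
def cam(n):
    c=calibration(n);R,_=cv2.Rodrigues(np.array(c['rvec'],float));t=np.array(c['tvec'],float).reshape(3)
    return c['mtx'],c['dist_coeffs'],R,t
def ray(n,uv,z,C=None):
    K,D,R,t=C or cam(n)
    p=cv2.undistortPoints(np.array(uv,float).reshape(-1,1,2),K,D).reshape(-1,2)
    d=np.c_[p,np.ones(len(p))]@R; o=-R.T@t
    return o+d*((z-o[2])/d[:,2])[:,None]
def proj(n,P,C=None):
    K,D,R,t=C or cam(n)
    return cv2.projectPoints(np.array(P,float).reshape(-1,1,3),cv2.Rodrigues(R)[0],t,K,D)[0].reshape(-1,2)
E
python3 - <<'E'
import cv2,numpy as np
from h import *
s=cv2.imread('pics/scene0.png');t=cv2.imread('pics/top0.png')
for n in ['scene','top']:
    K,D,R,T=cam(n);print(n,-R.T@T)
f=lambda im,x,y,w,h,S:cv2.resize(im[y:y+h,x:x+w],(S*w,S*h),interpolation=cv2.INTER_CUBIC)
cv2.imwrite('pics/zs.png',np.hstack([f(s,120,210,100,120,4),f(s,260,130,80,120,4)]))
cv2.imwrite('pics/zt.png',np.hstack([f(t,370,175,80,120,4),f(t,150,195,80,120,4)]))
E
```

```text
scene [ 0.95342073 -0.56024925  0.64691   ]
top [0.40421605 0.04126708 0.93953679]
```

View pics/zs.png

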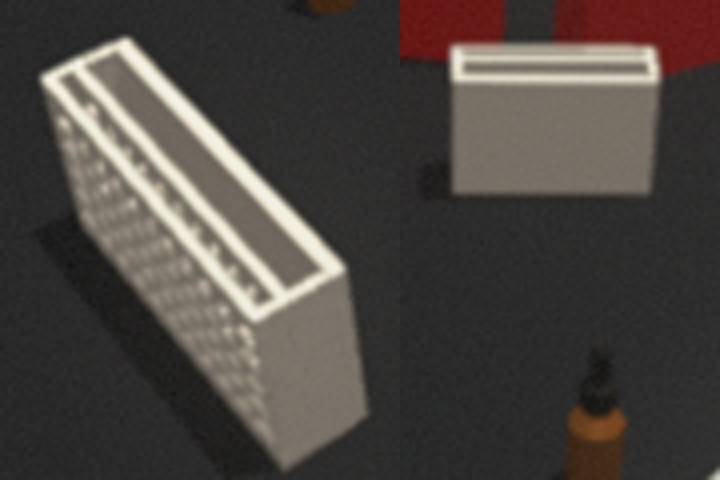

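View pics/zt.png

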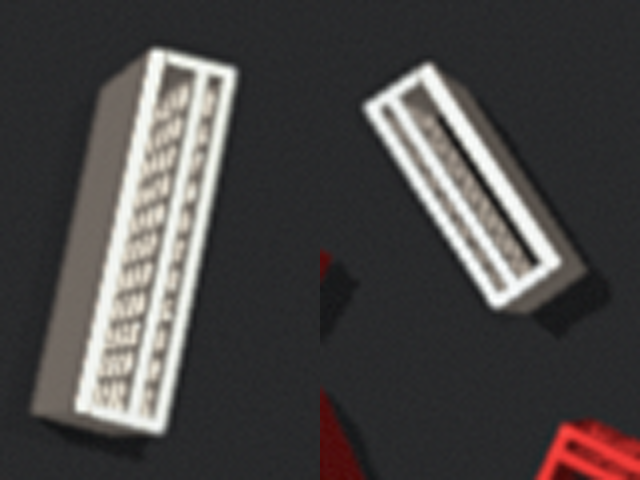

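Run:
```python
import cv2,numpy as np
from h import *
im=cv2.imread('pics/top0.png');hsv=cv2.cvtColor(im,cv2.COLOR_BGR2HSV)
m=((hsv[...,2]>165)&(hsv[...,1]<60)).astype(np.uint8)
for nm,(x,y,w,h),z in [('L',(375,180,60,110),.1),('S',(155,205,65,75),.085)]:
    mm=np.zeros_like(m);mm[y:y+h,x:x+w]=m[y:y+h,x:x+w]
    pts=np.argwhere(mm)[:,::-1].astype(np.float32)
    W=ray('top',pts,z)[:,:2].astype(np.float32)
    r=cv2.minAreaRect(W);b=cv2.boxPoints(r);print(nm,r);print(b);
hs=cv2.cvtColor(im,cv2.COLOR_BGR2HSV)
print('droppers caps z.095',ray('top',[(293,166),(306,291)],.085),)
print('tipbox top',ray('top',[(272,96),(325,99),(322,138),(271,133)],.066)[:,:2])
sc=ray('scene',[(201,213),(308,254)],0);print('scene bottle base',sc)
for uv,z in [(( 121,292),.0),((195,323),0),((126,235),.0)]: pass
print('red boxes',ray('top',[(85,232),(138,270),(150,262),(123,298),(155,355),(210,302),(265,343)],.085)[:,:2])
```

```text
L ((0.49560582637786865, -0.21706219017505646), (0.04620935022830963, 0.19055572152137756), 74.26882934570312)
[[ 0.39763242 -0.21346933]
 [ 0.58105075 -0.2651336 ]
 [ 0.59357923 -0.22065505]
 [ 0.4101609  -0.16899079]]
S ((0.49295979738235474, 0.23692677915096283), (0.12596620619297028, 0.04085742309689522), 33.68037414550781)
[[0.42921984 0.21899852]
 [0.4518777  0.18499927]
 [0.55669975 0.25485504]
 [0.5340419  0.2888543 ]]
droppers caps z.095 [[ 0.64513537  0.01288006  0.085     ]
 [ 0.38762384 -0.00650524  0.085     ]]
tipbox top [[ 0.81296725  0.05463759]
 [ 0.80372583 -0.06295757]
 [ 0.71237412 -0.05240615]
 [ 0.72591263  0.05813487]]
scene bottle base [[ 0.39119765 -0.01752377  0.        ]
 [ 0.66113496  0.00692049  0.        ]]
red boxes [[0.51405345 0.44935556]
 [0.43468052 0.3325694 ]
 [0.45061513 0.30800948]
 [0.37860653 0.36238275]
 [0.26643885 0.29499163]
 [0.36953537 0.18487527]
 [0.28808635 0.07674252]]
```

```bash
python3 -m handwheel '[{"jaw":50,"delta_pos":[-0.272,-0.156,0],"turn":0.164},{"jaw":50,"delta_pos":[-0.272,-0.156,0],"turn":0.164},{"jaw":50,"delta_pos":[-0.272,-0.156,0],"turn":0.164},{"jaw":50,"delta_pos":[-0.272,-0.156,0],"turn":0.164},{"jaw":50,"delta_pos":[-0.272,-0.156,0],"turn":0.164},{"jaw":50,"delta_pos":[-0.272,-0.156,0],"turn":0.164},{"jaw":50,"delta_pos":[-0.272,-0.156,0],"turn":0.164},{"jaw":50,"delta_pos":[-0.272,-0.156,0],"turn":0.164},{"jaw":50,"delta_pos":[-0.272,-0.156,0],"turn":0.164},{"jaw":50,"delta_pos":[-0.272,-0.156,0],"turn":0.164}]'
cat > st.py <<'E'
import numpy as np,sys
from workcell import get_obs,camera
from scipy.spatial.transform import Rotation as Ro
import cv2
o=get_obs();R=Ro.from_quat(o['ee_rot']).as_matrix()
print(o['clock'],np.round(o['position'],4),'x',R[:,0].round(3),'y',R[:,1].round(3),'F',np.round(o['ft_force'],1),o['grip_width'])
for n in sys.argv[2:]: cv2.imwrite(f'pics/{n}{sys.argv[1]}.png',camera(n)[:,:,::-1])
E
python3 st.py 1 wrist scene
```

```text
clock: 0.93
position: [0.4551, 0.2943, 0.2311]
ee_rot: [0.474, 0.881, -0.0, -0.0]
ft_force: [-1.1, 0.9, 0.1]
grip_width: 0.583
0.9333 [0.4551 0.2943 0.2311] x [-0.551  0.834  0.   ] y [ 0.834  0.551 -0.   ] F [-1.1  0.9  0.1] 0.5833251902756185
```

View pics/wrist1.png

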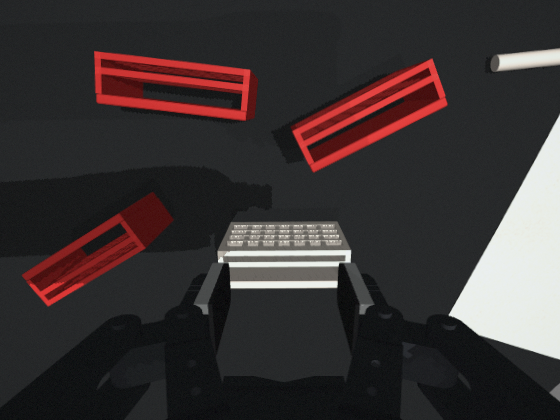

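View pics/scene1.png

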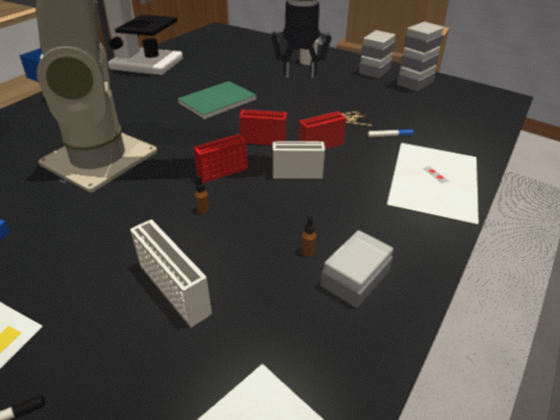

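```bash
python3 -m handwheel '[{"jaw":50,"delta_pos":[0,0,0.04],"turn":0},{"jaw":50,"delta_pos":[0,0,0.08],"turn":0},{"jaw":50,"delta_pos":[0,0,0.12],"turn":0},{"jaw":50,"delta_pos":[0,0,0.15],"turn":0},{"jaw":50,"delta_pos":[0,0,0.156],"turn":0},{"jaw":50,"delta_pos":[-0.01,0,0.156],"turn":0},{"jaw":50,"delta_pos":[-0.02,0,0.156],"turn":0},{"jaw":50,"delta_pos":[-0.025,0,0.156],"turn":0},{"jaw":50,"delta_pos":[-0.03,0,0.156],"turn":0}]'
python3 st.py 2 scene wrist
python3 - <<'E'
import cv2,numpy as np
a=cv2.imread('pics/scene2.png')[80:200,220:380];cv2.imwrite('pics/z2.png',cv2.resize(a,None,fx=4,fy=4,interpolation=cv2.INTER_CUBIC))
E
```

```text
clock: 1.78
position: [0.4731, 0.2703, 0.0775]
ee_rot: [0.473, 0.881, 0.002, 0.001]
ft_force: [0.0, 0.9, 0.3]
grip_width: 0.585
1.7833 [0.4731 0.2703 0.0775] x [-0.553  0.833  0.   ] y [0.833 0.553 0.004] F [0.  0.9 0.3] 0.5850143655122882
```

View pics/z2.png

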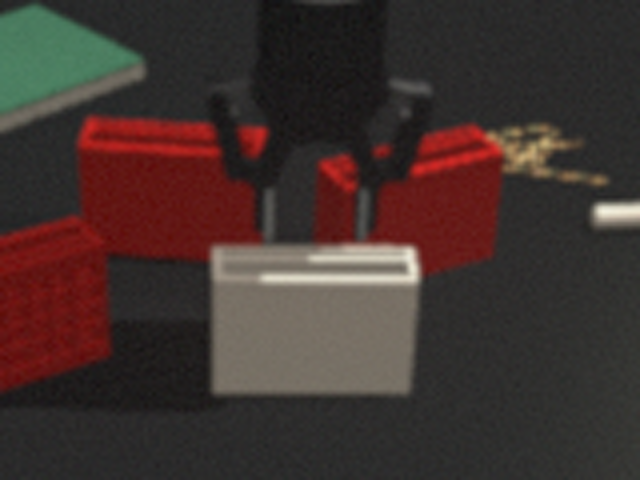

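View pics/wrist2.png

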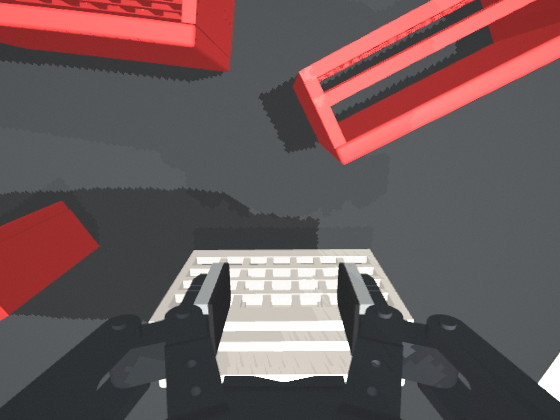

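```bash
python3 -m handwheel '[{"jaw":50,"delta_pos":[-0.004,0,0],"turn":0},{"jaw":50,"delta_pos":[-0.008,0,0],"turn":0},{"jaw":50,"delta_pos":[-0.011,0,0],"turn":0},{"jaw":50,"delta_pos":[-0.014,0,-0.002],"turn":0},{"jaw":50,"delta_pos":[-0.017,0,-0.003],"turn":0},{"jaw":50,"delta_pos":[-0.02,0,-0.004],"turn":0},{"jaw":50,"delta_pos":[-0.023,0,-0.005],"turn":0},{"jaw":50,"delta_pos":[-0.026,0,-0.006],"turn":0},{"jaw":50,"delta_pos":[-0.028,0,-0.007],"turn":0},{"jaw":50,"delta_pos":[-0.028,0,-0.007],"turn":0}]'
python3 st.py 3 scene
python3 - <<'E'
import cv2,numpy as np
a=cv2.imread('pics/scene3.png')[80:200,220:380];cv2.imwrite('pics/z3.png',cv2.resize(a,None,fx=4,fy=4,interpolation=cv2.INTER_CUBIC))
E
```

```text
clock: 2.72
position: [0.4871, 0.2467, 0.0825]
ee_rot: [0.473, 0.881, 0.0, 0.0]
ft_force: [0.1, 1.0, 0.6]
grip_width: 0.585
2.7167 [0.4871 0.2467 0.0825] x [-0.553  0.833 -0.   ] y [0.833 0.553 0.   ] F [0.1 1.  0.6] 0.5850737344180765
```

View pics/z3.png

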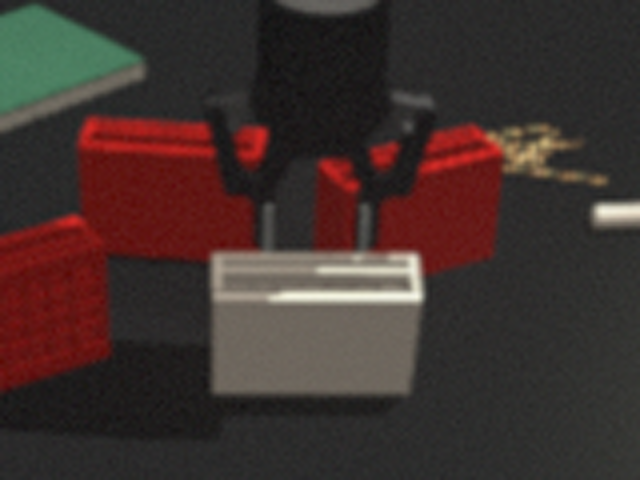

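```bash
python3 -m handwheel '[{"jaw":50,"delta_pos":[-0.003,0,-0.001],"turn":0},{"jaw":50,"delta_pos":[-0.006,0,-0.002],"turn":0},{"jaw":50,"delta_pos":[-0.009,0,-0.003],"turn":0},{"jaw":50,"delta_pos":[-0.012,0,-0.003],"turn":0},{"jaw":50,"delta_pos":[-0.015,0,-0.003],"turn":0},{"jaw":50,"delta_pos":[-0.018,0,-0.003],"turn":0},{"jaw":50,"delta_pos":[-0.020,0,-0.003],"turn":0},{"jaw":50,"delta_pos":[-0.022,0,-0.003],"turn":0},{"jaw":50,"delta_pos":[-0.022,0,-0.003],"turn":0},{"jaw":50,"delta_pos":[-0.022,0,-0.003],"turn":0}]'
python3 st.py 4 scene
python3 - <<'E'
import cv2,numpy as np
a=cv2.imread('pics/scene4.png')[80:220,220:380];cv2.imwrite('pics/z4.png',cv2.resize(a,None,fx=4,fy=4,interpolation=cv2.INTER_CUBIC))
E
```

```text
clock: 3.6
position: [0.4989, 0.2289, 0.0853]
ee_rot: [0.472, 0.881, 0.0, -0.0]
ft_force: [-0.5, 1.1, -0.2]
grip_width: 0.586
3.6 [0.4989 0.2289 0.0853] x [-0.554  0.833  0.   ] y [ 0.833  0.554 -0.   ] F [-0.5  1.1 -0.2] 0.5863994759014924
```

View pics/z4.png

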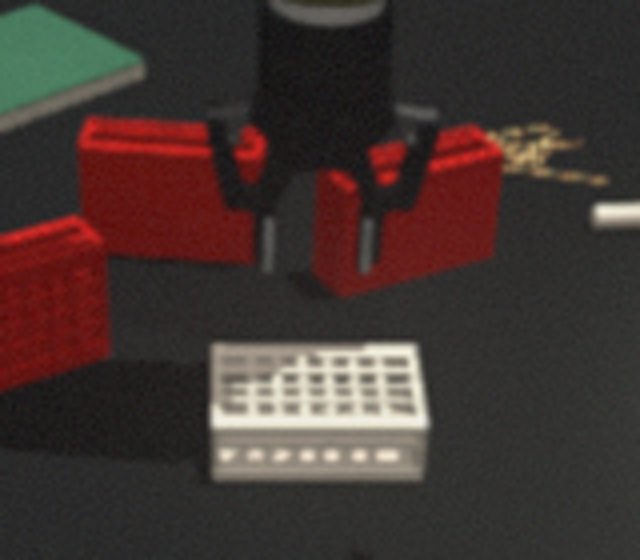

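```bash
python3 -m handwheel '[{"jaw":50,"delta_pos":[0,0,-0.04],"turn":0},{"jaw":50,"delta_pos":[0,0,-0.08],"turn":0},{"jaw":50,"delta_pos":[0,0,-0.12],"turn":0},{"jaw":50,"delta_pos":[0,0,-0.15],"turn":0},{"jaw":50,"delta_pos":[0,0,-0.15],"turn":0}]'
python3 st.py 5
```

```text
clock: 4.07
position: [0.5012, 0.2303, 0.2424]
ee_rot: [0.472, 0.881, 0.005, 0.002]
ft_force: [0.2, 0.3, 0.1]
grip_width: 0.583
4.0667 [0.5012 0.2303 0.2424] x [-0.554  0.833  0.   ] y [0.833 0.554 0.01 ] F [0.2 0.3 0.1] 0.5833382446310387
```

```bash
python3 -m handwheel '[{"jaw":50,"delta_pos":[-0.208,-0.153,0],"turn":0.137},{"jaw":50,"delta_pos":[-0.208,-0.153,0],"turn":0.137},{"jaw":50,"delta_pos":[-0.208,-0.153,0],"turn":0.137},{"jaw":50,"delta_pos":[-0.208,-0.153,0],"turn":0.137},{"jaw":50,"delta_pos":[-0.208,-0.153,0],"turn":0.137},{"jaw":50,"delta_pos":[-0.208,-0.153,0],"turn":0.137},{"jaw":50,"delta_pos":[-0.208,-0.153,0],"turn":0.137},{"jaw":50,"delta_pos":[-0.208,-0.153,0],"turn":0.137}]'
python3 st.py 6 top
```

```text
clock: 4.73
position: [0.4863, -0.0326, 0.2356]
ee_rot: [0.652, 0.758, 0.0, 0.0]
ft_force: [0.1, 0.0, 0.6]
grip_width: 0.583
4.7333 [ 0.4863 -0.0326  0.2356] x [-0.15   0.989 -0.   ] y [0.989 0.15  0.001] F [0.1 0.  0.6] 0.583266591287404
```

```bash
python3 -m handwheel '[{"jaw":50,"delta_pos":[-0.25,-0.048,0],"turn":0.135},{"jaw":50,"delta_pos":[-0.25,-0.048,0],"turn":0.135},{"jaw":50,"delta_pos":[-0.25,-0.048,0],"turn":0.135},{"jaw":50,"delta_pos":[-0.25,-0.048,0],"turn":0.135},{"jaw":50,"delta_pos":[-0.25,-0.048,0],"turn":0.135},{"jaw":50,"delta_pos":[-0.25,-0.048,0],"turn":0.135},{"jaw":50,"delta_pos":[-0.25,-0.048,0],"turn":0.135},{"jaw":50,"delta_pos":[-0.25,-0.048,0],"turn":0.135},{"jaw":50,"delta_pos":[-0.25,-0.048,0],"turn":0.135}]'
python3 st.py 7 top wrist
```

```text
clock: 5.53
position: [0.4788, -0.2821, 0.2347]
ee_rot: [0.795, 0.607, -0.0, -0.0]
ft_force: [1.1, 0.2, -0.3]
grip_width: 0.588
5.5333 [ 0.4788 -0.2821  0.2347] x [0.263 0.965 0.   ] y [ 0.965 -0.263 -0.001] F [ 1.1  0.2 -0.3] 0.5880446641077451
```

View pics/top7.png

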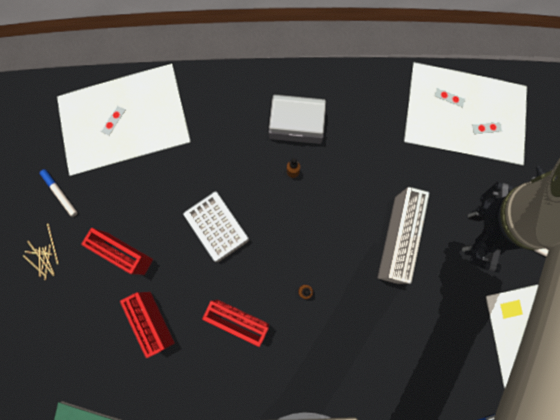

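View pics/wrist7.png

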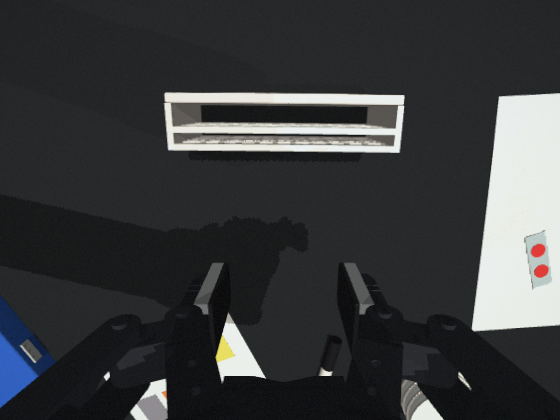

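```bash
python3 -m handwheel '[{"jaw":50,"delta_pos":[0,0,0.04],"turn":0},{"jaw":50,"delta_pos":[0,0,0.08],"turn":0},{"jaw":50,"delta_pos":[0,0,0.12],"turn":0},{"jaw":50,"delta_pos":[0,0,0.14],"turn":0},{"jaw":50,"delta_pos":[0,0,0.144],"turn":0},{"jaw":50,"delta_pos":[0.01,0,0.144],"turn":0},{"jaw":50,"delta_pos":[0.02,0,0.144],"turn":0},{"jaw":50,"delta_pos":[0.025,0,0.144],"turn":0},{"jaw":50,"delta_pos":[0.025,0,0.144],"turn":0}]'
python3 st.py 8 scene
```

```text
clock: 6.38
position: [0.4868, -0.2572, 0.0929]
ee_rot: [0.794, 0.608, 0.001, 0.001]
ft_force: [0.2, -0.2, -0.7]
grip_width: 0.584
6.3833 [ 0.4868 -0.2572  0.0929] x [0.261 0.965 0.001] y [ 0.965 -0.261  0.003] F [ 0.2 -0.2 -0.7] 0.5844040241920541
```

View pics/scene8.png

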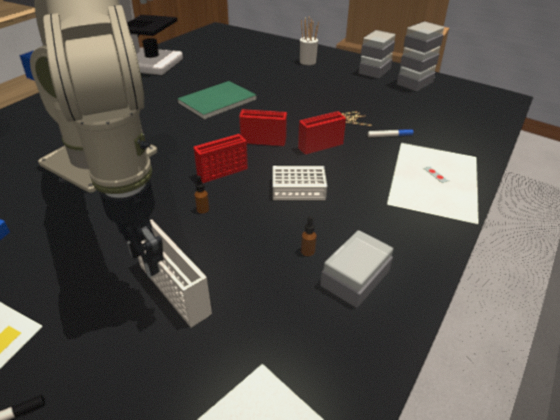

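```bash
python3 -m handwheel '[{"jaw":50,"delta_pos":[0.004,0,0],"turn":0},{"jaw":50,"delta_pos":[0.008,0,0],"turn":0},{"jaw":50,"delta_pos":[0.011,0,-0.001],"turn":0},{"jaw":50,"delta_pos":[0.014,0,-0.002],"turn":0},{"jaw":50,"delta_pos":[0.017,0,-0.003],"turn":0},{"jaw":50,"delta_pos":[0.02,0,-0.004],"turn":0},{"jaw":50,"delta_pos":[0.023,0,-0.005],"turn":0},{"jaw":50,"delta_pos":[0.026,0,-0.006],"turn":0},{"jaw":50,"delta_pos":[0.028,0,-0.007],"turn":0},{"jaw":50,"delta_pos":[0.028,0,-0.007],"turn":0}]'
python3 st.py 9 scene top
python3 - <<'E'
import cv2,numpy as np
f=lambda n,x,y:cv2.resize(cv2.imread(f'pics/{n}9.png')[y:y+130,x:x+95],None,fx=4,fy=4,interpolation=cv2.INTER_CUBIC)
cv2.imwrite('pics/z9.png',np.hstack([f('scene',125,200),f('top',370,170)]))
E
```

```text
clock: 7.27
position: [0.4924, -0.2318, 0.0984]
ee_rot: [0.795, 0.607, 0.0, -0.0]
ft_force: [0.4, -0.2, 0.4]
grip_width: 0.588
7.2667 [ 0.4924 -0.2318  0.0984] x [0.264 0.965 0.   ] y [ 0.965 -0.264  0.   ] F [ 0.4 -0.2  0.4] 0.5884294641994652
```

View pics/z9.png

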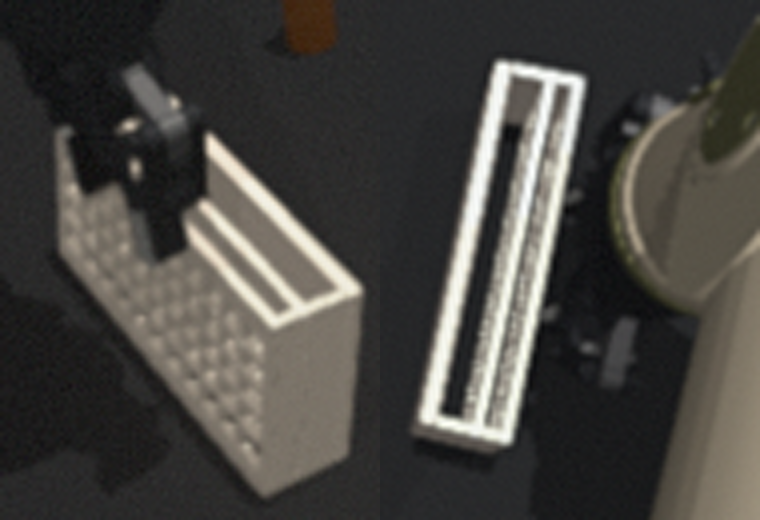

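```bash
python3 -m handwheel '[{"jaw":50,"delta_pos":[0.003,0,0],"turn":0},{"jaw":50,"delta_pos":[0.006,0,-0.001],"turn":0},{"jaw":50,"delta_pos":[0.009,0,-0.001],"turn":0},{"jaw":50,"delta_pos":[0.012,0,-0.002],"turn":0},{"jaw":50,"delta_pos":[0.015,0,-0.002],"turn":0},{"jaw":50,"delta_pos":[0.018,0,-0.003],"turn":0},{"jaw":50,"delta_pos":[0.021,0,-0.003],"turn":0},{"jaw":50,"delta_pos":[0.024,0,-0.003],"turn":0},{"jaw":50,"delta_pos":[0.027,0,-0.003],"turn":0},{"jaw":50,"delta_pos":[0.027,0,-0.003],"turn":0}]'
python3 st.py 10 scene
```

```text
clock: 8.2
position: [0.4995, -0.2054, 0.1012]
ee_rot: [0.795, 0.607, 0.0, -0.0]
ft_force: [0.5, -0.5, -0.4]
grip_width: 0.585
8.2 [ 0.4995 -0.2054  0.1012] x [0.264 0.965 0.   ] y [ 0.965 -0.264 -0.   ] F [ 0.5 -0.5 -0.4] 0.5846183105747492
```

View pics/scene10.png

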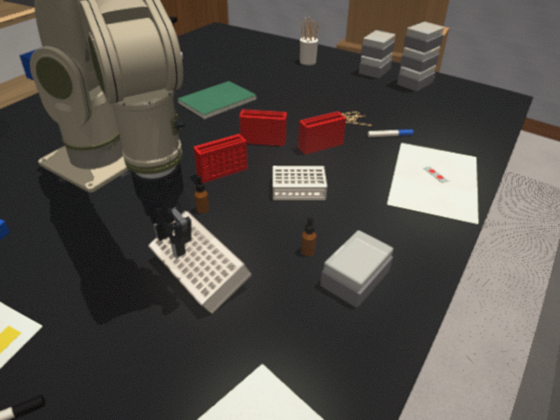

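The large rack is over, holes up, around (200,260). I'll raise the tool and then check everything from the top camera.

```bash
python3 -m handwheel '[{"jaw":50,"delta_pos":[0,0,-0.04],"turn":0},{"jaw":50,"delta_pos":[0,0,-0.08],"turn":0},{"jaw":50,"delta_pos":[0,0,-0.12],"turn":0},{"jaw":50,"delta_pos":[-0.04,0,-0.15],"turn":0},{"jaw":50,"delta_pos":[-0.08,0,-0.15],"turn":0},{"jaw":50,"delta_pos":[-0.1,0,-0.15],"turn":0},{"jaw":50,"delta_pos":[-0.1,0,-0.15],"turn":0},{"jaw":50,"delta_pos":[-0.1,0,-0.15],"turn":0}]'
python3 st.py 11 scene top
python3 - <<'E'
import cv2,numpy as np
from h import *
im=cv2.imread('pics/top11.png');hsv=cv2.cvtColor(im,cv2.COLOR_BGR2HSV)
m=((hsv[...,2]>150)&(hsv[...,1]<60)).astype(np.uint8)
for nm,(x,y,w,h),z,f0,n in [('L',(330,175,95,125),.045,(.5017,-.1954),(.271,.963)),('S',(170,180,85,90),.04,(.504,.2203),(.5545,-.832))]:
    mm=np.zeros_like(m);mm[y:y+h,x:x+w]=m[y:y+h,x:x+w]
    W=ray('top',np.argwhere(mm)[:,::-1],z)[:,:2].astype(np.float32)
    r=cv2.minAreaRect(W);c=np.array(r[0]);d=min(r[1])
    f=c-d/2*np.array(n);print(nm,r,'foot shift mm',(f-f0)*1000)
a=cv2.imread('pics/top0.png');
for nm,(x,y,w,h) in dict(a=(292,278,28,28),b=(280,152,28,28),box=(262,88,72,60)).items():
    print(nm,cv2.absdiff(a,im)[y:y+h,x:x+w].mean())
E
```

```text
clock: 8.92
position: [0.4719, -0.3045, 0.2514]
ee_rot: [0.796, 0.605, -0.0, 0.0]
ft_force: [0.1, 0.3, 0.5]
grip_width: 0.584
8.9167 [ 0.4719 -0.3045  0.2514] x [ 0.268  0.963 -0.   ] y [ 0.963 -0.268  0.   ] F [0.1 0.3 0.5] 0.5840064338104703
L ((0.5161786079406738, -0.14367744326591492), (0.1052173599600792, 0.19205890595912933), 74.24305725097656) foot shift mm [0.22165567 1.06039791]
S ((0.5292994379997253, 0.18235591053962708), (0.12673935294151306, 0.08649659901857376), 33.91785430908203) foot shift mm [ 1.31825592 -1.96150427]
a 1.2355442176870748
b 1.3414115646258504
box 1.0049382716049382
```

View pics/top11.png

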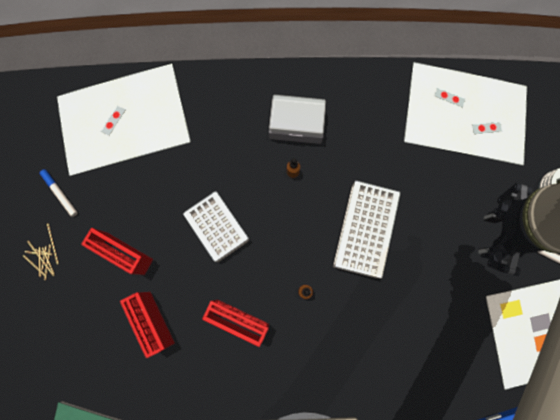

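View pics/scene11.png

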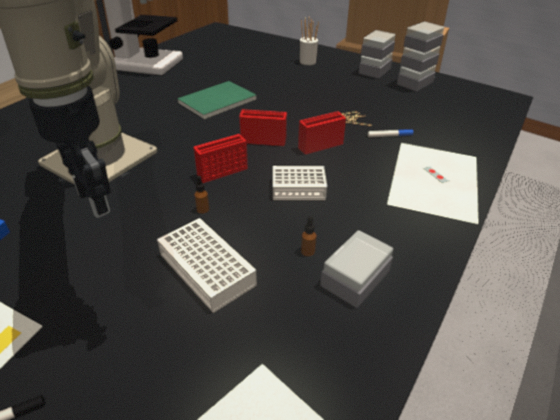

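Both racks stand flat with holes up, at (366,230) and (216,226) in the top view. The bottles and box haven't changed, and the arm is clear of everything.

```bash
python3 -c "
from workcell import hand_in
print(hand_in())"
```

```text
the job is handed in; nothing more can be done
None
```

I pushed both racks over with the fingertips of the half-open gripper, high on the grid face. Each tipped over its base edge and now stands on its solid base with the holes up. I handed the job in at about 9 s on the robot's clock.

- **Racks:** in the last top view the turning edges had moved only about 1 mm (large) and 2 mm (small). The headings were unchanged and the small rack's outline matched its upright size. The large rack's outline measured 105 mm wide instead of 100 mm. I put that down to its base-side wall also being bright in the picture. Both looked level in the two views, but I did not measure their tilt.
- **Bystanders:** the dropper bottles and the tip box looked the same in the top picture as at the start.
- **Robot:** the tool was raised to 0.25 m and moved clear, touching nothing. The wrist force readings were all around 1 N or less. No check failed.

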